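# Push the soap and the nail brush back against the rim of the soap mat

### The job

The bar of soap and the nail brush have crept down to the drip lip of the soap mat. With the fingertips, gently push each of them back across the mat until its long side lies flush against the mat's raised back rim; only slide them, do not pinch or lift them. Leave the mat, the pumice stone, the squeeze bottle and the steel tube where they are.

Things in the scene. Friction and masses are not known exactly. Their poses are not given: they have to be found in the camera images.
- mat: Dark grey hard silicone soap mat, 0.75 kg, loose on the level tile ledge (ledge top z = 0.050, near edge x = 0.36); 6 to 15 N against its rim makes it slide. Origin: centre of underside; +x from drip lip (robot side) to back rim, +y left along the rim. Flat ribbed deck, rib tops 8 mm above origin, x -85 to +80, y +-173 mm. Near side without rim: thin lip sloping to x = -117 mm.
- mat_rim_left (a point): Left (+y) end of the back rim's inner top edge: x 80, y 173, z 18 mm in the mat's frame. The back rim has an upright inner face at x = 80 mm, is 15 mm thick and stands 10 mm above the rib tops. A side rim of the same height, 7 mm thick, runs from here to the lip, its inner face at y = 173 mm.
- mat_rim_right (a point): Right (-y) end of the back rim's inner top edge: x 80, y -173, z 18 mm in the mat's frame. A side rim like the left one, inner face at y = -173 mm.
- soap_bar: White bar of soap, a rounded block 80 mm long (its y axis), 52 wide (x), 26 high, edges rounded 7 mm, about 0.1 kg. Lies flat on the ribs near the lip, left or right of the pumice stone, turned up to 0.6 rad from the line of the rim. Origin: centre of its underside, z up. Flush against the back rim its origin is at x = 54 mm in the mat's frame.
- nail_brush: Grey plastic nail brush on its back, bristles up: body 90 mm long (y axis), 42 wide (x), 18 high, straight long sides, rounded corners; bristle block 70 x 30 on top, to 31 mm; about 0.06 kg. On the ribs near the lip, on the other side of the pumice from the soap, turned up to 0.6 rad. Origin: centre of underside. Flush against the back rim its origin is at x = 59 mm in the mat's frame.
- pumice: Bystander: grey-brown pitted pumice stone 75 mm long (x axis, from lip to rim), 44 wide, 30 high, lying on the ribs near the middle of the mat by the back rim. Origin: centre of its underside.
- bottle: Bystander: closed pale squeeze bottle with a white flip cap, standing on the tile beside one end of the mat; 56 mm in diameter, 138 mm high. Origin: centre of its underside.
- tube_center (a point): Bystander: middle of the steel twist-cap travel tube, 28 mm in diameter and 110 mm long, lying on its side on the tile beside the other end of the mat; this point is on its axis, 14 mm above the tile.
Mind the look-alikes: they are no part of the job. What is shaped like the soap_bar but green is not meant. What is shaped like the nail_brush but yellow is not meant.

How it is judged:
At the end, for the whole second after the job is handed in: Soap and nail brush both lie flat and still on the mat, a long side against the back rim: gap at most 6 mm, long axis within 0.12 rad of the rim, origin within 145 mm of the mat's middle along the rim, underside within 5 mm of the rib tops (x of soap_bar in the frame of mat between 0.048 and 0.06 m and angle between the y axis of each of soap_bar, nail_brush and the y axis of mat, either way round below 0.12 rad and y of soap_bar in the frame of mat between -0.145 and 0.145 m and z of each of soap_bar, nail_brush in the frame of mat below 0.013 m and angle between each of soap_bar, nail_brush's own z axis and vertical below 0.12 rad and linear speed of each of soap_bar, nail_brush below 0.02 m/s and x of nail_brush in the frame of mat between 0.053 and 0.065 m and y of nail_brush in the frame of mat between -0.145 and 0.145 m); the robot touches nothing.
It fails at once if the soap or the brush is lifted off the mat (underside centre more than 12 mm above the rib tops) or tipped by more than 0.4 rad (z of any of soap_bar, nail_brush in the frame of mat above 0.02 m or angle between any of soap_bar, nail_brush's own z axis and vertical above 0.4 rad).
It fails at once if the soap or the brush is pinched or shoved with more than 35 N (contact force between the fingers and soap_bar above 35 N or contact force between the fingers and nail_brush above 35 N).
It fails at once if the soap mat is shoved along: its middle or an end of its back rim moves more than 25 mm (distance of any of mat, mat_rim_left, mat_rim_right from where it was at the start of the episode above 0.025 m).
It fails at once if the pumice stone is moved more than 25 mm (distance of pumice from where it was at the start of the episode above 0.025 m).
It fails at once if the squeeze bottle is tipped, or it or the steel tube is moved more than 15 mm (distance of any of bottle, tube_center from where it was at the start of the episode above 0.015 m or angle between bottle's own z axis and vertical above 0.3 rad).
It also fails if it takes over 48 s, if anything falls off the work surface, if the arm or the gripper's body presses on something with over 40 N, if the wrist force passes 120 N, or if a joint passes its speed limit or range.

### The arm

A 6-joint arm with a two-finger parallel gripper is mounted at the origin on the work surface. World frame = base frame: x ahead of the robot, y to its left, z up, the work surface at z = 0. Lengths are in m, angles in rad, forces in N, time in s.
With the tool pointing down it reaches from about 0.35 to 0.975 m from the base axis. Payload 4.9 kg.
Tool frame: the origin (TCP) lies at the very end of the fingers, on their centre line; the grasp point (between the pads) lies 19 mm behind it (ctrl.tcp_to_grasp is the z of the grasp point in the tool frame, in m); z points along the fingers, y is the line along which they close (so a half turn about z gives the same grasp; the last joint's range is limited). The gripper opens to 85 mm and grips with 20 to 120 N. Pads are 22 mm wide; open, the fingers measure 114 mm over their backs; the gripper's body (76 mm by 85 mm) begins 54 mm behind the grasp point. The pads swing forward as they close: fully open they stand 13 mm farther back than shut.
Start: joints at [1.02, 0.053, 1.613, -0, 1.476, -0.119], TCP at [0.262, 0.568, 0.231] pointing down, gripper open.
Joint ranges: [-3.01, 3.01], [-1.01, 2.22], [0.06, 2.58], [-1.02, 4.17], [0.09, 2.62], [-3.14, 3.14]. Speed limits (rad/s): [2.57, 2.57, 3.14, 3.14, 3.14, 3.14].

### API

Orientations are given as a rotation vector (axis times angle).
In Python, from station import ctrl, eyes, job, nets gives the robot as it stands. The module is installed in compiled form; this text tells all that it offers.
- The arm moves only by the tool jog_arm, never from a script. Its argument "commands" is one flat list of numbers, 7 for each row, row after row: the shift along the tool's x, y, z each as a share of 0.06 m, from -1 to 1, then the turn, a rotation vector about the tool's x, y, z each as a share of 0.1 rad, from -1 to 1, then the finger opening in mm, from 0 to 85.4. In form: [x, y, z, ax, ay, az, grip, x, y, z, ax, ay, az, grip, ...]. A call has 1 to 20 rows; each row shifts and turns the commanded pose from where the row before left it, along the tool's axes as they then stand; what a row does not reach is not made up. A row lasts 1/8 s, in which the tool goes at most 62.5 mm and 10.7 degrees, less where a joint would pass 70% of its speed; a pose out of reach is approached as far as the arm can. A call with a number of a shift or a turn outside -1 to 1 is refused whole. A call with a gripper value outside its range is refused whole. The fingers move at their own pace and stop on an object; "newtons" is the grip in N (left out, the last holds). Time passes only in rows, so rows that do not move let the fingers close. It gives the time, the measured TCP pose, the force, the opening and the grip force at its end, in the units of the state.
- ctrl.get_obs(): the state, without advancing time (a new reading comes with each control period).
- eyes.get_image(name): name is "side" or "top" or "wrist"; returns a dict with "image" (400x640x3 uint8, red, green, blue), "z_map" (400x640 float32, m along the optical axis (not along the pixel's ray), 0 where there is no reading), "K" (3x3 intrinsics, pixels), "cam_to_world" (4x4, takes a point from camera to world coordinates). Camera axes: x right, y up, looking along -z (the intrinsics and any distortion apply to the point x, -y, -z); pixel columns grow to the right and rows downward; lengths in m; the calibration is good to about 2 mm. A picture is of the moment at which its call begins.
- job.finish_job(): hands the job in; it is judged then, once.
Trained networks look in the newest picture that a camera, given by its name, has taken for a name from the list of things; names that differ only in an ending like _2 or _b are one class to them, and where a whole thing is asked for, a point or a joint stands for the part that bears it (a point fixed in the world has none). Each returns a list of dicts, best first, with "p" (0 to 1); they miss things now and then, are a little off and sometimes report something else, mostly with a low value. They report only what shows in the picture. A call takes as long as a camera call. They do not tell look-alikes from the thing itself.
- nets.silhouettes(camera, name): "mask" (400x640 bool, what is visible of it) and "bbox" ([left, top, right, bottom] in pixels, round what is visible of it).
The state is a dict: "t": time; "q": joint angles; "dq": joint speeds; "effort": joint torques, N m; "tool_pos": TCP position; "tool_rot": TCP orientation; "contact_force": force on the tool from outside, world axes, zero at the start; "wrist_torque": the same for the moment, N m; "opening": finger opening in m; "grip_force": force on a finger pad.
Only numpy, scipy, OpenCV 4.12 (cv2) and the standard library are available. Lean on these libraries where they do the work, as an engineer would, in place of code of your own. Each camera call takes 0.05 s, during which the arm holds its last target. There are 200 camera calls.

## Working session

There is one attempt and no reset: what is moved stays moved. The work goes in short steps, Python scripts to look and compute and a tool call to move; the robot and the scene stay as the last step left them, time stands still between calls to the robot, and variables do not carry over. Pictures are saved under pics/ and viewed, at most 10 in all, crops included, and the job is handed in when it is done.

Besides the shell and the picture viewer there is one more tool, called after ">>>" as a command line: name --argument value ..., lists and objects as JSON in quotes. jog_arm: Moves the arm, as the interface text tells. Shift numbers are shares of 0.06 m and turn numbers shares of 0.1 rad, none past 1 either way. Its arguments: {"type":"object","properties":{"commands":{"type":"array","items":{"type":"number"}},"newtons":{"type":"number"}},"required":["commands"]}

```bash
mkdir -p pics
cat > h.py <<'E'
import numpy as np, cv2
from station import ctrl, eyes, job, nets
def pts(d):
    z=d["z_map"];K=d["K"];v,u=np.mgrid[:400,:640]
    p=np.stack([(u-K[0,2])/K[0,0]*z,-(v-K[1,2])/K[1,1]*z,-z,np.ones_like(z)],-1)
    w=p@np.array(d["cam_to_world"]).T
    w[z==0]=np.nan
    return w[...,:3]
E
python3 - <<'E'
from h import *
o=ctrl.get_obs();print(o["t"],o["tool_pos"],o["tool_rot"])
for c in ["top","side"]:
    d=eyes.get_image(c);cv2.imwrite(f"pics/{c}0.png",d["image"][...,::-1])
    print(c,np.round(d["cam_to_world"],2).tolist())
    w=pts(d)
    for n in ["mat","soap_bar","nail_brush","pumice","bottle","tube_center"]:
        for s in nets.silhouettes(c,n)[:3]:
            q=w[s["mask"]];q=q[~np.isnan(q[:,0])]
            if len(q)<10: continue
            m=np.median(q,0);(cx,cy),sz,a=cv2.minAreaRect((q[q[:,2]>0.03][:,:2]*1000).astype(np.float32)) if (q[:,2]>0.03).sum()>5 else ((0,0),0,0)
            print(n,round(s["p"],2),s["bbox"],m.round(3),np.round([cx,cy],0),np.round(sz,0),round(a,1),np.percentile(q[:,2],[5,95]).round(3))
E
```

```text
0.0 [0.26123278 0.56708347 0.23004233] [-0.67293733 -3.06796919  0.00310253]
top [[-0.02, 0.98, -0.18, 0.29], [-1.0, -0.01, 0.01, 0.08], [0.01, 0.18, 0.98, 1.08], [0.0, 0.0, 0.0, 1.0]]
mat 0.91 [257.5, 110.9, 401.8, 219.1] [0.585 0.038 0.056] [584.  42.] [225. 371.] 12.0 [0.052 0.068]
soap_bar 0.83 [432.4, 279.7, 463.2, 316.7] [ 0.227 -0.254  0.025] [ 232. -259.] [33. 44.] 54.8 [0.001 0.028]
soap_bar 0.6 [361.4, 153.7, 390.9, 186.9] [ 0.553 -0.073  0.083] [556. -74.] [52. 80.] 45.8 [0.077 0.087]
nail_brush 0.57 [173.0, 291.1, 208.5, 326.6] [0.216 0.411 0.02 ] [215. 415.] [29. 69.] 39.2 [0.003 0.033]
pumice 0.85 [315.6, 143.1, 334.9, 169.5] [0.599 0.056 0.086] [602.  57.] [73. 43.] 4.7 [0.079 0.09 ]
pumice 0.29 [406.5, 125.1, 449.9, 142.8] [ 0.662 -0.22   0.075] [ 665. -222.] [109.  28.] 76.1 [0.065 0.08 ]
bottle 0.85 [206.0, 147.0, 235.8, 181.3] [0.559 0.312 0.154] [565. 317.] [48. 54.] 34.3 [0.07  0.189]
bottle 0.31 [275.9, 167.7, 309.9, 192.4] [0.533 0.139 0.078] [539. 141.] [96. 48.] 70.8 [0.067 0.09 ]
tube_center 0.58 [408.8, 125.0, 449.0, 141.0] [ 0.662 -0.22   0.076] [ 665. -22
[... 275 characters left out ...]
 304.8, 351.2] [ 0.229 -0.264  0.025] [0 0] 0 0 [0.013 0.028]
soap_bar 0.58 [359.4, 217.8, 391.3, 241.7] [ 0.554 -0.082  0.082] [565. -63.] [85. 87.] 45.9 [0.065 0.086]
nail_brush 0.6 [331.2, 175.0, 345.5, 200.0] [0.531 0.126 0.077] [542. 153.] [124.  48.] 67.6 [0.058 0.09 ]
nail_brush 0.55 [212.0, 169.5, 237.1, 185.6] [0.218 0.403 0.02 ] [219. 414.] [30. 64.] 34.6 [0.002 0.032]
pumice 0.52 [360.7, 187.2, 383.1, 207.4] [0.6   0.046 0.083] [614.  71.] [98. 74.] 6.7 [0.057 0.089]
bottle 0.72 [316.5, 126.9, 335.4, 164.0] [0.565 0.304 0.123] [602. 408.] [244.  60.] 68.3 [0.058 0.186]
tube_center 0.81 [428.5, 239.2, 453.4, 276.2] [ 0.66  -0.234  0.075] [ 669. -212.] [138.  30.] 75.0 [0.058 0.079]
```

Run:
```python
from h import *
d=eyes.get_image("top")
c=d["image"][90:340,150:480,::-1];cv2.imwrite("pics/crop1.png",cv2.resize(c,None,fx=2.4,fy=2.4,interpolation=cv2.INTER_CUBIC))
w=pts(d)
# height map in world, 2mm/px
q=w.reshape(-1,3);m=(q[:,2]>.04)&(q[:,2]<.1)&(q[:,0]>.42)&(q[:,0]<.75)&(np.abs(q[:,1]-.05)<.2)
q=q[m]
# deck-height pts and rim pts: try fit by rim (z ~.068) 
r=q[(q[:,2]>.064)&(q[:,2]<.072)]
best=[]
for th in np.arange(-.4,.4,.005):
    ex=np.array([np.cos(th),np.sin(th)]);s=r[:,:2]@ex
    h,e=np.histogram(s,np.arange(.4,.8,.004));best.append((h.max(),th,e[h.argmax()]))
best.sort();print(best[-4:])
for n in ["soap_bar","nail_brush","pumice"]:
    for s in nets.silhouettes("top",n)[:4]: print(n,s["p"],s["bbox"])
np.save("q.npy",q)
def rect(q): 
    c,s,a=cv2.minAreaRect((q[:,:2]*1000).astype(np.float32));return np.round(c,1),np.round(s,1),round(a,1)
for lo,hi,n,(x,y) in [(.064,.10,"brush",(.539,.141)),(.064,.10,"soap",(.556,-.074)),(.064,.10,'pum',(.602,.057))]:
    g=q[(q[:,2]>lo)&(q[:,2]<hi)&(np.hypot(q[:,0]-x,q[:,1]-y)<.053)];print(n,rect(g),len(g))
g=q[(q[:,2]>.083)&(np.hypot(q[:,0]-.539,q[:,1]-.141)<.05)];print(rect(g),len(g))
```

```text
[(np.int64(198), np.float64(0.21000000000000052), np.float64(0.6680000000000003)), (np.int64(199), np.float64(0.20500000000000052), np.float64(0.6680000000000003)), (np.int64(200), np.float64(0.2000000000000005), np.float64(0.6680000000000003)), (np.int64(200), np.float64(0.21500000000000052), np.float64(0.6680000000000003))]
soap_bar 0.77 [431.6, 278.7, 463.2, 317.5]
soap_bar 0.76 [360.3, 155.2, 390.8, 189.1]
nail_brush 0.64 [171.3, 292.7, 206.7, 323.9]
nail_brush 0.62 [275.8, 167.4, 310.1, 192.3]
pumice 0.65 [316.1, 142.9, 334.2, 169.8]
brush (array([535.3, 139.4]), array([89.9, 43.3]), 71.6) 560
soap (array([556.1, -73.8]), array([52.2, 80.3]), 45.2) 616
pum (array([602.9,  57.2]), array([75.5, 43.7]), 4.2) 454
(array([534.4, 139.2]), array([68.9, 30.1]), 70.4) 208
```

View pics/crop1.png

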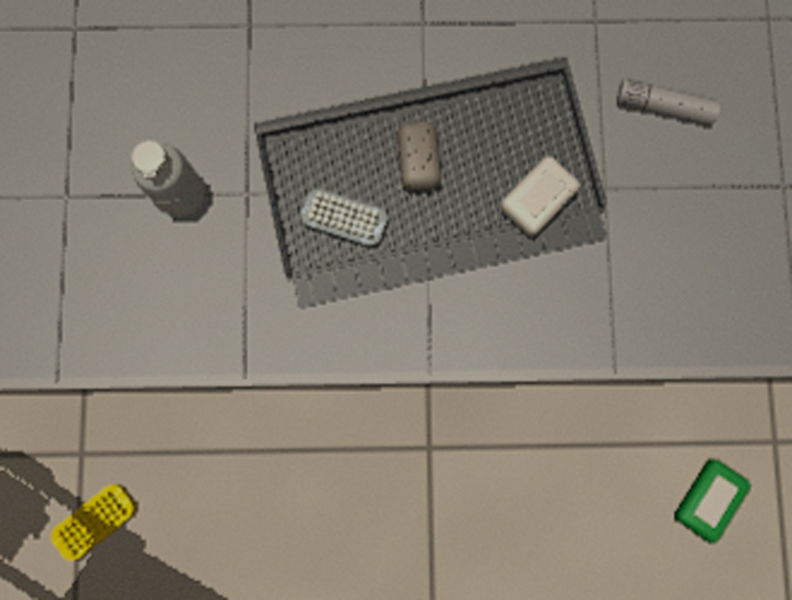

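The white soap (crop 540,195) and the grey brush (crop 343,218) on the mat fit the description. The green soap-shaped one (712,500) and the yellow brush (95,521) on the floor are look-alikes, and this crop confirms that. Next I work out mat-frame poses.

```bash
cat >> h.py <<'E'
def matpose(q):
    from scipy.optimize import minimize
    r=q[(q[:,2]>.0625)&(q[:,2]<.0725)][:,:2]
    best=None
    for th in np.arange(.12,.28,.005):
        c,s=np.cos(th),np.sin(th)
        m=r@np.array([[c,-s],[s,c]])
        for x0 in np.arange(.56,.62,.002):
            n=((m[:,0]-x0>.080)&(m[:,0]-x0<.095)).sum()
            if best is None or n>best[0]: best=(n,th,x0,m)
    n,th,x0,m=best
    b=m[(m[:,0]-x0>.078)&(m[:,0]-x0<.097)]
    y=(np.percentile(b[:,1],.5)+np.percentile(b[:,1],99.5))/2
    print("rim x range",np.percentile(b[:,0]-x0,[2,98]),"y span",np.ptp(np.percentile(b[:,1],[.5,99.5])))
    return th,x0,y
def tomat(p,M):
    th,x0,y0=M;c,s=np.cos(th),np.sin(th)
    return np.asarray(p)[...,:2]@np.array([[c,-s],[s,c]])-[x0,y0]
def toworld(p,M):
    th,x0,y0=M;c,s=np.cos(th),np.sin(th)
    return (np.asarray(p)+[x0,y0])@np.array([[c,s],[-s,c]])
E
python3 - <<'E'
from h import *
q=np.load("q.npy");M=matpose(q);print("M",M,toworld([0,0],M))
m=tomat(q,M)
for n,(x,y) in dict(brush=(.5353,.1394),soap=(.556,-.074),pum=(.603,.057),bottle=(.565,.315),tube=(.665,-.222)).items(): print(n,tomat([x,y],M).round(4))
for a,b,n in [(.064,.075,'rim')]:
    g=m[(q[:,2]>a)&(q[:,2]<b)]; print(g.min(0),g.max(0))
dk=m[(q[:,2]>.05)&(q[:,2]<.0625)];print(np.percentile(q[(np.abs(m[:,0])<.06)&(np.abs(m[:,1])<.15)][:,2],[5,20,50]))
import json;json.dump([float(v) for v in M],open("M.json","w"))
E
```

```text
rim x range [0.08003271 0.09496649] y span 0.35497934181338087
M (np.float64(0.21000000000000008), np.float64(0.5860000000000001), np.float64(-0.07921353138983855)) [0.58963896 0.04468422]
brush [-0.0334  0.104 ]
soap [-0.0576 -0.1091]
pum [0.0156 0.0093]
bottle [0.0323 0.2695]
tube [ 0.0181 -0.2765]
[-0.0973147  -0.17992248] [0.0959374  0.17994661]
[0.0528004  0.0546989  0.05746467]
```

>>> jog_arm --commands '[0,0,0,0,0,-1,34,0,0,0,0,0,-1,34,0,0,0,0,0,-1,34,0,0,0,0,0,-1,34,0,0,0,0,0,-1,34,0,0,0,0,0,-1,34,0,0,0,0,0,-0.42,34,-0.18,-0.8,0,0,0,0,34,-0.18,-0.8,0,0,0,0,34,-0.18,-0.8,0,0,0,0,34,-0.18,-0.8,0,0,0,0,34,-0.18,-0.8,0,0,0,0,34,-0.18,-0.8,0,0,0,0,34,-0.18,-0.8,0,0,0,0,34,-0.18,-0.8,0,0,0,0,34,-0.18,-0.8,0,0,0,0,34,-0.18,-0.8,0,0,0,0,34,0,0,0.8,0,0,0,34,0,0,0.8,0,0,0,34,0,0,0,0,0,0,34]'

```text
t: 3.4
tool_pos: [0.4641, 0.1202, 0.1311]
tool_rot: [0.328, -3.115, -0.0]
contact_force: [0.9, 0.8, -0.6]
opening: 0.0341
grip_force: 0.0
```

```bash
cat >> h.py <<'E'
import json
M=json.load(open("M.json")) if __import__("os").path.exists("M.json") else None
def tool():
    from scipy.spatial.transform import Rotation as R
    o=ctrl.get_obs();r=R.from_rotvec(o["tool_rot"]).as_matrix()
    print("t",round(o["t"],2),"mat xy",tomat(o["tool_pos"],M).round(4),"z",round(o["tool_pos"][2],4),"yaw err",round(np.arctan2(-r[0,1],r[1,1])-M[0],3),"zax",r[:,2].round(3),"open",o["opening"],"F",np.round(o["contact_force"],2))
E
python3 -c "
from h import *
tool()
d=eyes.get_image('wrist');cv2.imwrite('pics/w1.png',d['image'][...,::-1]);w=pts(d)
d2=eyes.get_image('side');cv2.imwrite('pics/s1.png',cv2.resize(d2['image'][130:290,250:480,::-1],None,fx=3,fy=3))
"
```

```text
t 3.4 mat xy [-0.1071  0.1   ] z 0.1311 yaw err -0.0 zax [-0.009 -0.001 -1.   ] open 0.034056168087655436 F [ 0.86  0.78 -0.57]
```

View pics/w1.png

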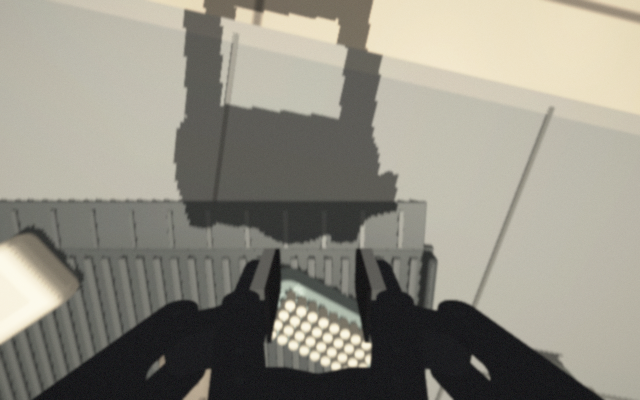

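The wrist view shows the brush ahead of the two fingertips (about 320,320), with the lip side clear (320,230). I lower and start pushing.

>>> jog_arm --commands '[0,0,0.57,0,0,0,34,0,0,0.57,0,0,0,34,0,0,0,0,0,0,34,-0.12,0,0,0,0,0,34,-0.12,0,0,0,0,0,34,-0.12,0,0,0,0,0,34,-0.12,0,0,0,0,0,34,-0.12,0,0,0,0,0,34,-0.12,0,0,0,0,0,34,-0.12,0,0,0,0,0,34,-0.12,0,0,0,0,0,34,0,0,0,0,0,0,34]'

```text
t: 5.0
tool_pos: [0.5242, 0.1329, 0.067]
tool_rot: [-0.33, 3.124, 0.0]
contact_force: [-0.8, -0.5, 0.5]
opening: 0.0344
grip_force: 0.0
```

```bash
cat >> h.py <<'E'
def look(name):
    tool()
    for c in ["top","side"]:
        d=eyes.get_image(c);w=pts(d)
        if c=="top": cv2.imwrite(f"pics/{name}.png",cv2.resize(d["image"][90:240,230:470,::-1],None,fx=3,fy=3,interpolation=cv2.INTER_CUBIC))
        m=tomat(w,M);z=w[...,2]
        for n,s in [("nail_brush",1),("soap_bar",-1),("pumice",0)]:
            for k in nets.silhouettes(c,n)[:4]:
                g=k["mask"]&(z>.066)&(z<.095)&(np.abs(m[...,0])<.12)&(np.abs(m[...,1])<.18)
                if g.sum()<60: continue
                C,S,a=cv2.minAreaRect((m[g]*1000).astype(np.float32))
                print(c,n,round(k["p"],2),np.round(C,1),np.round(S,1),round(a,1))
E
python3 -c "
from h import *
look('a')"
```

```text
t 5.0 mat xy [-0.0456  0.0999] z 0.067 yaw err 0.0 zax [ 0.  0. -1.] open 0.034421338785939476 F [-0.8  -0.47  0.48]
top soap_bar 0.84 [ -57.5 -107.4] [51.8 77.4] 30.6
top pumice 0.63 [12.8  2.7] [31.4 73.6] 76.7
side nail_brush 0.49 [-12.4  77.4] [23.  37.7] 77.1
side soap_bar 0.75 [ -55.5 -111.9] [53.8 77.7] 32.0
side pumice 0.78 [15.6  5.4] [44.7 73. ] 83.2
```

View pics/a.png

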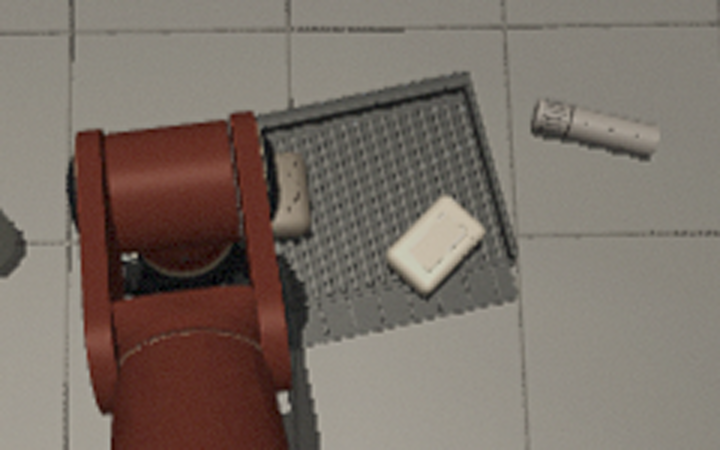

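The arm hides the brush from above; the soap is untouched at (435,245). I check the brush from the side and wrist cameras.

```bash
cat >> h.py <<'E'
def two(name):
    a=eyes.get_image("side")["image"];b=eyes.get_image("wrist")["image"]
    a=cv2.resize(a[150:270,270:470],(667,400),interpolation=cv2.INTER_CUBIC)[:300];b=cv2.resize(b,(480,300))
    o=np.zeros((600,667,3),np.uint8);o[:300]=a;o[300:,:480]=b;cv2.imwrite(f"pics/{name}.png",o[...,::-1])
E
python3 -c "
from h import *
two('b')"
```

```text
(no output)
```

View pics/b.png

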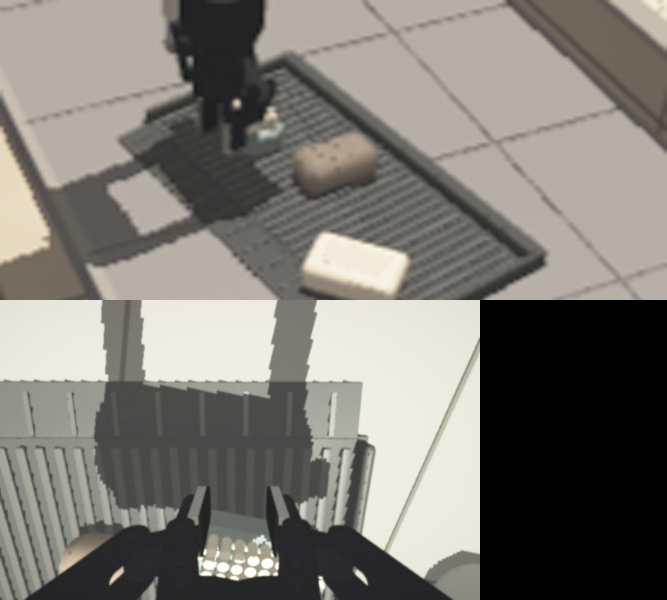

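The brush sits ahead of both fingers, nearly square to them (wrist inset, edge 205,510 to 270,525). I continue pushing.

>>> jog_arm --commands '[0,0,0.05,0,0,0,34,-0.1,0,0,0,0,0,34,-0.1,0,0,0,0,0,34,-0.1,0,0,0,0,0,34,-0.1,0,0,0,0,0,34,-0.1,0,0,0,0,0,34,-0.1,0,0,0,0,0,34,-0.1,0,0,0,0,0,34,-0.1,0,0,0,0,0,34,-0.1,0,0,0,0,0,34,0,0,0,0,0,0,34]'

```text
t: 6.88
tool_pos: [0.5771, 0.1441, 0.064]
tool_rot: [-0.33, 3.124, 0.0]
contact_force: [0.4, -0.9, 0.0]
opening: 0.0338
grip_force: 0.0
```

```bash
cat >> h.py <<'E'
def edge(ymid,z0=.064,z1=.0785):
    # near edge of object seen between fingers from wrist camera, mat frame
    w=pts(eyes.get_image("wrist"));m=tomat(w,M);z=w[...,2]
    for y in np.arange(ymid-.016,ymid+.017,.004):
        g=(np.abs(m[...,1]-y)<.002)&(z>z0)&(z<z1)&(m[...,0]<.075)&(m[...,0]>-.1)
        if g.sum()>3: print(round(y,3),g.sum(),np.percentile(m[g][:,0],[2,50,98]).round(4),np.median(z[g]).round(4))
E
python3 -c "
from h import *
tool();edge(.1);two('c')"
```

```text
t 6.88 mat xy [0.0085 0.0999] z 0.064 yaw err 0.0 zax [ 0.001  0.    -1.   ] open 0.033848235208270704 F [ 0.44 -0.88  0.04]
0.084 435 [-0.001   0.0214  0.0365] 0.0752
0.088 367 [0.021  0.024  0.0537] 0.0764
0.092 369 [0.021  0.0241 0.0533] 0.0763
0.096 324 [0.0209 0.0233 0.0553] 0.0763
0.1 444 [0.021  0.0261 0.0573] 0.0764
0.104 284 [0.021  0.0223 0.0328] 0.076
0.108 460 [0.0211 0.0268 0.0562] 0.0764
0.112 275 [0.0209 0.0223 0.0295] 0.076
0.116 576 [-0.0008  0.0222  0.053 ] 0.0762
```

View pics/c.png

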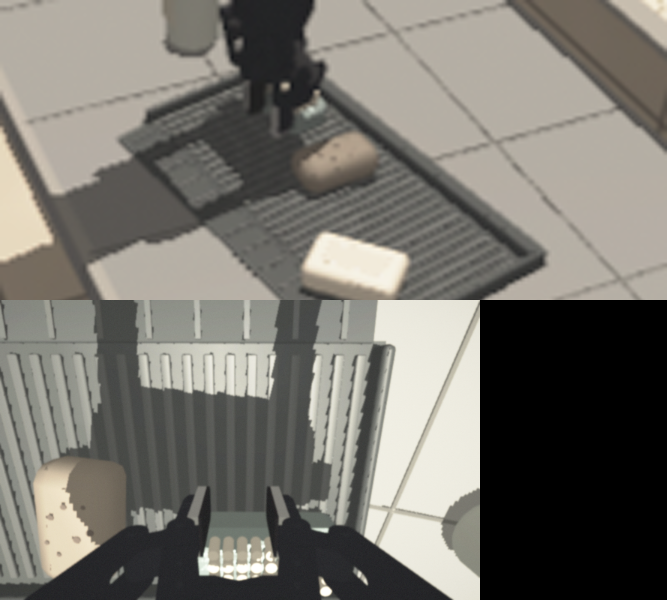

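The brush's near edge is flat at x = 0.021, square to the fingers, with 17 mm left to go.

>>> jog_arm --commands '[-0.06,0,0,0,0,0,34,-0.06,0,0,0,0,0,34,-0.06,0,0,0,0,0,34,-0.05,0,0,0,0,0,34,-0.02,0,0,0,0,0,34,0,0,0,0,0,0,34]'

```text
t: 7.78
tool_pos: [0.5913, 0.1472, 0.0639]
tool_rot: [-0.33, 3.124, -0.0]
contact_force: [0.0, 0.3, -0.5]
opening: 0.0339
grip_force: 0.0
```

```bash
python3 -c "
from h import *
tool();edge(.1)"
```

```text
t 7.78 mat xy [0.023  0.0999] z 0.0639 yaw err 0.0 zax [ 0. -0. -1.] open 0.03391185912490088 F [ 0.04  0.32 -0.45]
0.084 428 [0.0136 0.0354 0.0506] 0.0753
0.088 380 [0.0351 0.0385 0.0695] 0.0764
0.092 351 [0.0351 0.0379 0.0669] 0.0763
0.096 345 [0.0351 0.0377 0.0698] 0.0764
0.1 441 [0.0352 0.0404 0.0722] 0.0764
0.104 284 [0.0351 0.0366 0.0483] 0.0761
0.108 460 [0.0352 0.0409 0.0709] 0.0765
0.112 275 [0.0352 0.0363 0.0439] 0.076
0.116 581 [0.0137 0.0363 0.0675] 0.0762
```

>>> jog_arm --commands '[-0.017,0,0,0,0,0,34,-0.017,0,0,0,0,0,34,0,0,0,0,0,0,34]'

```text
t: 8.2
tool_pos: [0.5932, 0.1476, 0.0639]
tool_rot: [-0.33, 3.124, 0.0]
contact_force: [0.2, -0.3, 0.6]
opening: 0.0342
grip_force: 0.1
```

>>> jog_arm --commands '[-0.01,0,0,0,0,0,34,0,0,0,0,0,0,34]'

```text
t: 8.45
tool_pos: [0.5938, 0.1477, 0.0639]
tool_rot: [-0.33, 3.124, -0.0]
contact_force: [-1.4, 0.8, 0.2]
opening: 0.0339
grip_force: 0.2
```

```bash
python3 -c "
from h import *
tool();edge(.1)"
```

```text
t 8.45 mat xy [0.0255 0.0999] z 0.0639 yaw err 0.0 zax [ 0. -0. -1.] open 0.03393007289621691 F [-1.36  0.85  0.16]
0.084 423 [0.0161 0.0379 0.0528] 0.0753
0.088 380 [0.0375 0.0409 0.0715] 0.0764
0.092 359 [0.0374 0.0408 0.0702] 0.0762
0.096 355 [0.0375 0.0401 0.071 ] 0.0763
0.1 436 [0.0376 0.0427 0.0726] 0.0764
0.104 284 [0.0376 0.0389 0.0513] 0.0761
0.108 458 [0.0376 0.0433 0.0725] 0.0765
0.112 278 [0.0376 0.0386 0.0462] 0.076
0.116 582 [0.0163 0.0386 0.0702] 0.0763
```

The brush is flush, so I back off, lift, and move to the soap.

>>> jog_arm --commands '[0.1,0,0,0,0,0,34,0.7,0,0,0,0,0,34,0,0,0,0,0,0,34,0,0,-0.6,0,0,0,34,0,0,-0.6,0,0,0,34,0.36,-0.684,0,0,0,0,34,0.36,-0.684,0,0,0,0,34,0.36,-0.684,0,0,0,0,34,0.36,-0.684,0,0,0,0,34,0.36,-0.684,0,0,0,0,34,0,0,0,0,0,0,34]'

```text
t: 9.88
tool_pos: [0.4841, -0.0881, 0.1366]
tool_rot: [-0.322, 3.123, -0.002]
contact_force: [0.6, 0.6, -0.1]
opening: 0.0341
grip_force: 0.0
```

```bash
python3 -c "
from h import *
look('d')"
```

```text
t 9.88 mat xy [-0.1309 -0.1078] z 0.1366 yaw err -0.004 zax [ 0.002 -0.001 -1.   ] open 0.034097155029943364 F [ 0.63  0.64 -0.14]
top nail_brush 0.63 [ 56.1 117.8] [89.4 43.6] 89.2
top soap_bar 0.54 [-58.8 -93.8] [37.1 55.3] 37.4
top pumice 0.65 [16.1  9.4] [43.8 76.9] 83.0
side soap_bar 0.87 [ -56.5 -111.6] [54.4 79.1] 34.7
side soap_bar 0.46 [ 9.7 -1.5] [358.3 175.2] 89.4
side pumice 0.69 [29.2  3.8] [41.9 42.6] 82.8
```

View pics/d.png

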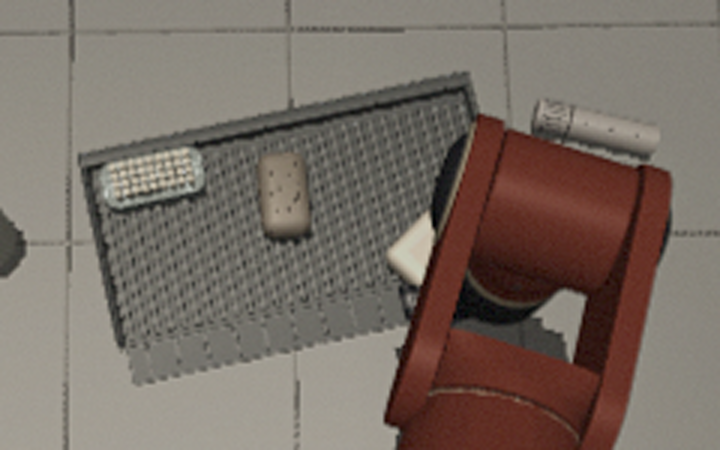

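The brush lies along the rim at (152,178), the pumice (285,195) has not moved, and the soap is next. I lower and push.

>>> jog_arm --commands '[0,0.03,0.61,0,0,0,34,0,0,0.61,0,0,0,34,0,0,0,0,0,0,34,-0.12,0,0,0,0,0,34,-0.12,0,0,0,0,0,34,-0.12,0,0,0,0,0,34,-0.12,0,0,0,0,0,34,-0.12,0,0,0,0,0,34,-0.12,0,0,0,0,0,34,-0.12,0,0,0,0,0,34,-0.12,0,0,0,0,0,34,-0.12,0,0,0,0,0,34,0,0,0,0,0,0,34]'

```text
t: 11.9
tool_pos: [0.5476, -0.0703, 0.0629]
tool_rot: [-0.33, 3.124, -0.0]
contact_force: [0.2, -0.5, 0.7]
opening: 0.0334
grip_force: 0.0
```

```bash
python3 -c "
from h import *
tool();edge(-.106,.07,.09);two('e')"
```

```text
t 11.9 mat xy [-0.065  -0.1037] z 0.0629 yaw err 0.0 zax [ 0.001 -0.    -1.   ] open 0.0334188870094731 F [ 0.17 -0.5   0.73]
-0.122 871 [-0.0748 -0.059  -0.0271] 0.0842
-0.118 661 [-0.0528 -0.0441 -0.0271] 0.0842
-0.114 702 [-0.0539 -0.0444 -0.026 ] 0.0844
-0.11 751 [-0.055 -0.044 -0.025] 0.0843
-0.106 771 [-0.0558 -0.0451 -0.0241] 0.0844
-0.102 821 [-0.0569 -0.0455 -0.024 ] 0.0844
-0.098 803 [-0.0581 -0.0456 -0.0247] 0.0844
-0.094 815 [-0.0585 -0.0469 -0.0257] 0.0844
-0.09 734 [-0.0579 -0.0455 -0.0266] 0.0838
```

View pics/e.png

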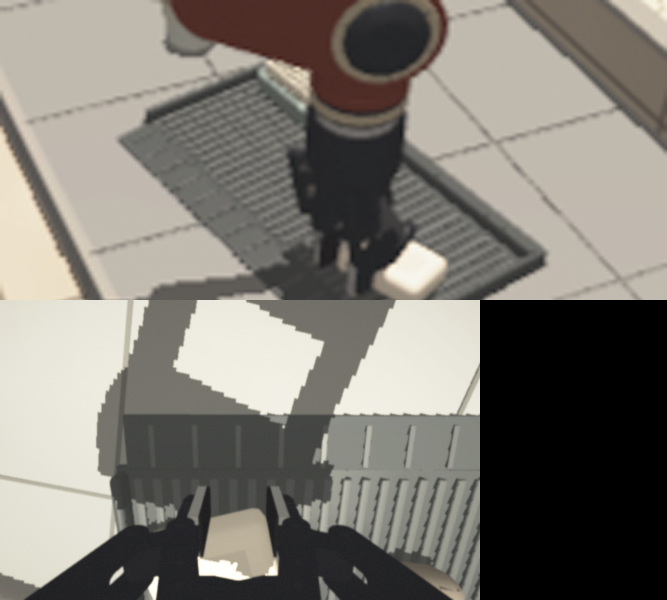

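The soap is still turned about 0.24 rad with its corner at the inner edge of one finger. I back off slightly, re-centre toward −y, and push on.

>>> jog_arm --commands '[0.15,0,0,0,0,0,34,0,-0.3,0,0,0,0,34,0,0,0,0,0,0,34,-0.12,0,0,0,0,0,34,-0.1,0,0,0,0,0,34,-0.1,0,0,0,0,0,34,-0.1,0,0,0,0,0,34,-0.1,0,0,0,0,0,34,-0.1,0,0,0,0,0,34,-0.1,0,0,0,0,0,34,-0.1,0,0,0,0,0,34,0,0,0,0,0,0,34]'

```text
t: 13.55
tool_pos: [0.5907, -0.0794, 0.0628]
tool_rot: [-0.33, 3.124, -0.0]
contact_force: [1.1, 0.3, 0.4]
opening: 0.0342
grip_force: 0.0
```

```bash
python3 -c "
from h import *
tool();edge(-.122,.07,.09)"
```

```text
t 13.55 mat xy [-0.0249 -0.1216] z 0.0628 yaw err 0.0 zax [ 0.001 -0.    -1.   ] open 0.034195522956998466 F [1.13 0.34 0.38]
-0.138 960 [-0.0344 -0.0108  0.0129] 0.0841
-0.134 674 [-0.0121 -0.0043  0.0137] 0.0843
-0.13 705 [-0.0121 -0.0035  0.0145] 0.0843
-0.126 678 [-0.0121 -0.0029  0.0154] 0.0843
-0.122 762 [-0.0121 -0.0026  0.0162] 0.0843
-0.118 678 [-0.012  -0.0028  0.016 ] 0.0843
-0.114 702 [-0.0122 -0.0033  0.015 ] 0.0842
-0.11 680 [-0.0121 -0.0035  0.0141] 0.0843
-0.106 966 [-0.0335 -0.0098  0.0128] 0.0839
```

Square now. 40 mm remains.

>>> jog_arm --commands '[-0.08,0,0,0,0,0,34,-0.1,0,0,0,0,0,34,-0.1,0,0,0,0,0,34,-0.1,0,0,0,0,0,34,-0.1,0,0,0,0,0,34,-0.08,0,0,0,0,0,34,-0.04,0,0,0,0,0,34,-0.02,0,0,0,0,0,34,0,0,0,0,0,0,34]'

```text
t: 14.72
tool_pos: [0.6266, -0.0717, 0.0628]
tool_rot: [-0.33, 3.124, -0.0]
contact_force: [1.1, -0.2, 0.0]
opening: 0.0339
grip_force: 0.0
```

```bash
python3 -c "
from h import *
tool();edge(-.122,.07,.09)"
```

```text
t 14.72 mat xy [ 0.0119 -0.1215] z 0.0628 yaw err 0.0 zax [ 0.  0. -1.] open 0.03391780956473045 F [ 1.05 -0.22  0.03]
-0.138 954 [0.0023 0.0254 0.0493] 0.0842
-0.134 684 [0.0242 0.0324 0.0502] 0.0842
-0.13 704 [0.0241 0.0334 0.0512] 0.0843
-0.126 701 [0.0241 0.0332 0.0523] 0.0843
-0.122 762 [0.0241 0.0342 0.0528] 0.0844
-0.118 698 [0.024  0.0339 0.0529] 0.0844
-0.114 704 [0.0242 0.0331 0.0517] 0.0844
-0.11 679 [0.0241 0.0328 0.0506] 0.0843
-0.106 953 [0.0032 0.027  0.0495] 0.084
```

>>> jog_arm --commands '[-0.017,0,0,0,0,0,34,-0.017,0,0,0,0,0,34,-0.017,0,0,0,0,0,34,0,0,0,0,0,0,34]'

```text
t: 15.28
tool_pos: [0.6296, -0.0711, 0.0628]
tool_rot: [-0.33, 3.124, -0.0]
contact_force: [-0.8, -0.3, 0.5]
opening: 0.0344
grip_force: 0.4
```

>>> jog_arm --commands '[-0.01,0,0,0,0,0,34,0,0,0,0,0,0,34]'

```text
t: 15.52
tool_pos: [0.6301, -0.071, 0.0627]
tool_rot: [-0.33, 3.124, -0.0]
contact_force: [-1.9, -0.2, 1.4]
opening: 0.0338
grip_force: 0.6
```

>>> jog_arm --commands '[0.1,0,0,0,0,0,34,0.7,0,0,0,0,0,34,0,0,0,0,0,0,34,0,0,-0.8,0,0,0,34,0,0,-0.8,0,0,0,34,0.7,0.5,0,0,0,0,34,0.7,0.5,0,0,0,0,34,0.7,0.5,0,0,0,0,34,0.7,0.5,0,0,0,0,34,0,0,0,0,0,0,34]'

```text
t: 16.77
tool_pos: [0.3921, 0.0025, 0.1585]
tool_rot: [-0.332, 3.122, -0.0]
contact_force: [0.4, -0.6, 0.2]
opening: 0.034
grip_force: 0.0
```

```bash
python3 -c "
from h import *
look('f')
q=pts(eyes.get_image('top')).reshape(-1,3);q=q[(q[:,2]>.04)&(q[:,2]<.1)&(q[:,0]>.42)&(q[:,0]<.75)&(np.abs(q[:,1]-.05)<.2)]
N=matpose(q);print('mat now',N,'was',M)"
```

```text
t 16.77 mat xy [-2.02e-01 -1.00e-04] z 0.1585 yaw err 0.002 zax [ 0.002  0.    -1.   ] open 0.03395163002363543 F [ 0.4  -0.62  0.19]
top nail_brush 0.7 [ 58.8 117.9] [89.6 48.9] 89.1
top soap_bar 0.87 [  52.3 -127.3] [80.4 55.7] 87.9
top pumice 0.83 [15.1 10. ] [42.9 74.8] 81.1
side nail_brush 0.74 [ 63.7 120.2] [99.8 57.6] 88.4
side soap_bar 0.64 [  52.2 -132. ] [54.4 85.6] 3.2
side pumice 0.75 [16.2  5.5] [42.7 74.8] 84.0
rim x range [0.08018946 0.09517853] y span 0.3555511311000905
mat now (np.float64(0.21000000000000008), np.float64(0.5860000000000001), np.float64(-0.07874986700076209)) was [0.21000000000000008, 0.5860000000000001, -0.07921353138983855]
```

View pics/f.png

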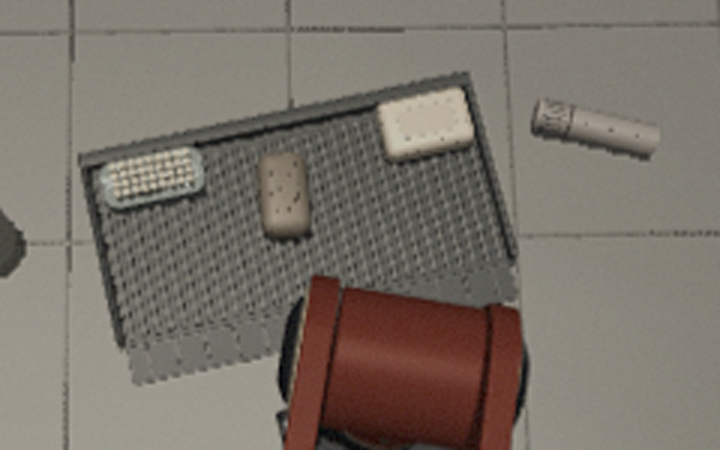

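The soap (427,122) and the brush (152,178) both lie flush along the rim. The mat and the pumice have not moved, and the arm is clear.

```bash
python3 -c "
from h import *
print(job.finish_job())"
```

```text
the job is handed in; nothing more can be done
None
```

The soap and the nail brush were slid back against the mat's back rim, squared to it to within about 2 degrees on the top camera, with the mat and pumice unmoved and the bottle and tube never approached; the job was handed in at about 17 s, and no verdict came back.

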